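# Hang a second slide basket on the drip rod

### The arm

A 7-joint arm with a two-finger parallel gripper is mounted at the origin on the work surface. World frame = base frame: x ahead of the robot, y to its left, z up, the work surface at z = 0. Lengths are in m, angles in rad, forces in N, time in s.
With the tool pointing down it reaches from about 0.375 to 0.925 m from the base axis. Payload 3.1 kg.
Tool frame: the origin (TCP) lies between the finger pads; the fingertips stand 19 mm ahead of it and the grasp point (between the pads) is the TCP; z points along the fingers, y is the direction in which the jaws open and shut (so a half turn about z gives the same grasp; the last joint's range is limited). The gripper opens to 85 mm and grips with 20 to 120 N. Pads are 22 mm wide; open, the fingers measure 114 mm over their backs; the gripper's body (76 mm by 85 mm) begins 54 mm behind the grasp point. The pads swing forward as they close: fully open they stand 13 mm farther back than shut.
Start: joints at [1.041, 0.383, 0.044, 1.598, -0.018, 1.161, -0.05], TCP at [0.272, -0.59, 0.25] pointing down, gripper open.
Joint ranges: [-2.61, 2.61], [-0.41, 2.15], [-1.48, 1.57], [0, 2.5], [-1.57, 4.71], [0.05, 1.97], [-2.85, 2.85]. Speed limits (rad/s): [2.79, 2.79, 3.14, 3.14, 3.14, 3.14, 3.14].

### API

Orientations are given as a unit quaternion [x, y, z, w].
In Python, from bench import move_ptp, movel, move_j, move_gripper, pause, inverse_kinematics, read_camera, camera_params, MotionError, sign_off, look_for, tip_of, read_time_s, read_qpos, read_joint_vel, read_effort, read_eef_pos, read_tcp_rot, read_ft_force, read_ft_torque, read_finger_gap gives the robot as it stands. Calls block until the motion is done:
- move_ptp(position, orientation): joint-space move of the TCP to a pose.
- movel(position, orientation=None, speed=0.15): straight line of the TCP; orientation=None keeps the orientation; speed is the mean speed in m/s.
- move_j(angles): joint-space move.
- move_gripper(opening, effort=None): finger opening in m; effort is the grip in N (None keeps the last); returns when the fingers have stopped.
- pause(seconds).
- inverse_kinematics(position, orientation): joint angles nearest the present ones, or None.
- read_camera(name): name is "scene" or "side" or "wrist"; returns the picture (400x640x3 uint8, red, green, blue); there is no depth.
- camera_params(name): a dict with "K" (3x3 intrinsics, pixels), "dist_coeffs" ([k1, k2, p1, p2, k3] as OpenCV has them; the pictures are not rectified), "camera_from_world" (4x4, takes a point from world to camera coordinates). Camera axes: x right, y down, z forward; pixel columns grow to the right and rows downward; lengths in m; the calibration is good to about 2 mm. A picture is of the moment at which its call begins: read the wrist's pose just before it. camera_params takes no time and is no camera call; for the wrist camera it gives the pose at the moment of the call.
A pose or a line that the arm cannot do raises MotionError and nothing moves.
- sign_off(): hands the job in, once; it reports no verdict.
Trained networks look in the newest picture that a camera, given by its name, has taken for a name from the list of things; names that differ only in an ending like _2 or _b are one class to them, and where a whole thing is asked for, a point or a joint stands for the part that bears it (a point fixed in the world has none). Each returns a list of dicts, best first, with "confidence" (0 to 1); they miss things now and then, are a little off and sometimes report something else, mostly with a low value. They report only what shows in the picture. A call takes as long as a camera call. They do not tell look-alikes from the thing itself.
- look_for(camera, name): "at" ([column, row] in pixels, amid what is visible of it).
- tip_of(camera, name): "at" ([column, row] in pixels: a listed point, or the origin of a listed thing).
Readings, each from a call of its own:
- read_time_s(): time.
- read_qpos(): joint angles.
- read_joint_vel(): joint speeds.
- read_effort(): joint torques, N m.
- read_eef_pos(): TCP position.
- read_tcp_rot(): TCP orientation.
- read_ft_force(): force on the tool from outside, world axes, zero at the start.
- read_ft_torque(): the same for the moment, N m.
- read_finger_gap(): finger opening in m.
Only numpy, scipy, OpenCV 4.12 (cv2) and the standard library are available. Lean on these libraries where they do the work, as an engineer would, in place of code of your own. Each camera call takes 0.05 s, during which the arm holds its last target.

### The job

Pick up the teal slide basket by its tab and hang it on the drip stand's rod in front of the purple basket: pass the rod's upturned tip through its bail, then settle the crossbar fully home in the groove of the orange saddle, level and square, and let go. The saddle is clamped somewhere along the rod: slide in gently until the crossbar butts against it, never pushing on the stand with more than 25 N, then lift over its lip. Leave the purple basket in its own groove, undisturbed, and the other things on the bench alone.

Things in the scene. Friction and masses are not known exactly. Their poses are not given: they have to be found in the camera images.
- basket: Teal slide basket to hang, one rigid piece, about 0.16 kg, 36 (x) x 80 (y) mm, walls 30 high, with a stiff bail over it. Stands on the bench left or right of the stand. Origin: centre of its underside, z up. On the bail's middle an upright grip tab, 14 (x) x 16 (y), from 93 to 125 mm above the underside.
- basket_bail (a point): Centre of the underside of the teal bail's crossbar, 85 mm above the basket's underside. Crossbar 80 long (y), 8 wide (x), 8 high (85 to 93), lower edges rounded 2; its legs, 6 thick, stand at y = +-37. The window below it is 68 wide and 55 high.
- first_basket: Purple slide basket, same shape and size as the teal one, hanging on the rod in its rear, black seat at the start. Origin: centre of its underside.
- first_basket_bail (a point): Centre of the underside of the purple basket's crossbar.
- stand: Fixed drip stand: white tray base 240 (x) x 110 (y) x 20 mm, origin at the centre of its underside, x from the rod's free end towards the mast, z up. Mast at x = +100 to +116, 172 high. Level steel rod, 10 mm thick, along x at y = 0 from the mast to x = -100, its top 170 high. All is hard and stiff: 1 mm too far means tens of newtons.
- rod_tip (a point): Centre of the rounded end of the rod's upturned tip: stand x = -106, y = 0, 179 high; the metal reaches 5 mm higher and farther out (184 high, x = -111).
- rod_mid (a point): Top of the rod at stand x = -15, NOT the saddle. The orange saddle is clamped with its groove centre anywhere within 25 mm of here along x, a different place each time, not measured: find it by touch or sight. It does not slide under the allowed forces. A crossbar on the bare rod (170 high) or on the lips (182) is not home.
- rear_seat (a point): Groove floor centre of the black rear seat (stand x = +55, 175 high). Orange saddle has the same shape: block 22 (x) x 24 (y), end faces 11 from the groove centre, upright up to 175, so a crossbar slid along the rod butts on them; groove floor 11 wide (x), 175 high (1.5 mm spare each side of the bar); two lips leaning out 20 deg to 182 high, mouth 16 wide.
- tube_rack: Bystander: purple tube rack, 70 x 180 x 28 mm, tubes up to 43 high, origin at the centre of its underside. Stands on the other side of the stand from the teal basket.
- tip_box: Bystander: white box with yellow tip tray, 90 x 120 x 61 mm, origin at the centre of its underside.
- beaker: Bystander: small glass beaker, 64 mm across, 75 high, origin at the centre of its underside.
Things that resemble listed ones, but are neither listed nor needed, are in the scene too. Of the things like the basket, leave any that is red; of the rest the smaller one is meant.

How it is judged:
By the outcome, as a careful person would: the job done as asked, in the order asked, and still so for the second after the job is handed in, with the robot touching nothing.
It also fails if it takes over 64 s, if anything falls off the work surface, if the arm or the gripper's body presses on something with over 40 N, if the wrist force passes 120 N, or if a joint passes its speed limit or range.

## Working session

There is one attempt and no reset: what is moved stays moved. The work goes in short steps, each a Python script; the robot and the scene stay as the last script left them, time stands still between calls to the robot, and variables do not carry over. Pictures are saved under pics/ and viewed, and the job is handed in when it is done.

```bash
ls; mkdir -p pics; python3 - <<'E'
from bench import *
import cv2
for c in ["scene","side","wrist"]:
    im=read_camera(c); cv2.imwrite(f"pics/{c}0.png",im[:,:,::-1])
    p=camera_params(c); print(c,p["K"],p["dist_coeffs"],p["camera_from_world"])
    for n in ["basket","basket_bail","first_basket_bail","rod_tip","rod_mid","rear_seat","stand"]:
        print(n,[(d["at"],round(d["confidence"],2)) for d in tip_of(c,n)])
print(read_time_s(),read_tcp_rot(),read_ft_force(),read_eef_pos())
E
```

```text
pics
scene [[416.92183259   0.         312.01495505]
 [  0.         416.92183259 200.34165005]
 [  0.           0.           1.        ]] [0.00070455 0.         0.         0.         0.        ] [[-0.69730064  0.71661385  0.01537549  0.35425137]
 [ 0.55248827  0.55101699 -0.62540945 -0.18053594]
 [-0.45664923 -0.42760364 -0.78014525  1.51827168]
 [ 0.          0.          0.          1.        ]]
basket [([232.1, 163.9], 0.96), ([293.2, 153.7], 0.92), ([268.5, 174.2], 0.67), ([280.5, 235.5], 0.31)]
basket_bail [([227.0, 144.4], 0.86), ([267.5, 157.5], 0.85), ([299.6, 133.3], 0.76)]
first_basket_bail [([265.6, 209.5], 0.6), ([279.7, 199.5], 0.36)]
rod_tip [([296.5, 175.8], 0.72)]
rod_mid [([284.6, 196.1], 0.86)]
rear_seat [([263.0, 210.7], 0.62)]
stand [([279.1, 236.9], 0.69)]
side [[491.37598116   0.         324.85333267]
 [  0.         491.37598116 215.12165763]
 [  0.           0.           1.        ]] [-0.10870487  0.          0.          0.          0.        ] [[-0.86206084 -0.50619195  0.02491628  0.42489907]
 [-0.30493474  0.4787896  -0.82327111  0.27747629]
 [ 0.40480355 -0.
[... 506 characters left out ...]
53.72601553   0.         323.92435435]
 [  0.         353.72601553 201.37725057]
 [  0.           0.           1.        ]] [-5.673431e-05  0.000000e+00  0.000000e+00  0.000000e+00  0.000000e+00] [[ 4.18048137e-01 -9.08424394e-01 -9.35664754e-04 -6.50140916e-01]
 [-8.70640330e-01 -4.00953815e-01  2.84993779e-01 -3.71693342e-02]
 [-2.59270460e-01 -1.18326491e-01 -9.58528910e-01  3.79182709e-01]
 [ 0.00000000e+00  0.00000000e+00  0.00000000e+00  1.00000000e+00]]
basket []
basket_bail []
first_basket_bail []
rod_tip []
rod_mid []
rear_seat []
stand []
1.2 [ 9.76782623e-01  2.14232833e-01  1.64126384e-05 -2.11195390e-07] [-0.03605677  0.58070918  0.52562521] [ 0.27205201 -0.59033027  0.25028067]
```

View pics/scene0.png

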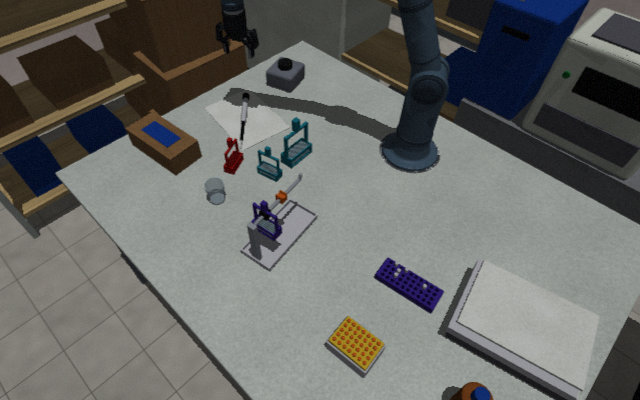

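View pics/side0.png

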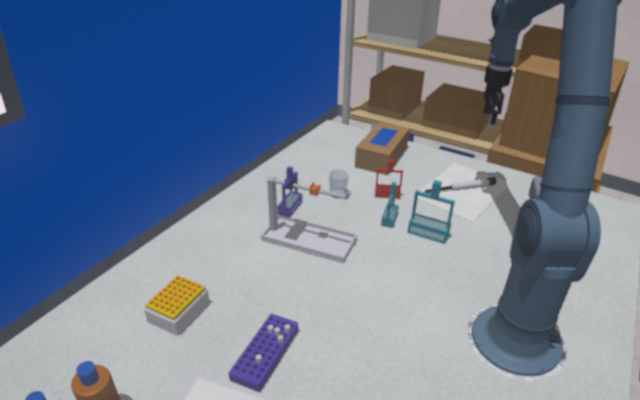

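```bash
cat > h.py <<'E'
import numpy as np, cv2
from scipy.optimize import least_squares
from scipy.spatial.transform import Rotation as R
import bench
P={c:bench.camera_params(c) for c in ("scene","side")}
def proj(p,pts):
    T=p["camera_from_world"];r,_=cv2.Rodrigues(T[:3,:3])
    return cv2.projectPoints(np.atleast_2d(np.array(pts,float)),r,T[:3,3],p["K"],np.array(p["dist_coeffs"],float))[0][:,0]
def tri(obs):
    """obs: list of (params, uv)"""
    A=[]
    for p,uv in obs:
        u=cv2.undistortPoints(np.array([[uv]],float),p["K"],np.array(p["dist_coeffs"],float))[0,0]
        T=p["camera_from_world"]; A+= [u[0]*T[2]-T[0],u[1]*T[2]-T[1]]
    A=np.array(A); x=np.linalg.lstsq(A[:,:3],-A[:,3],rcond=None)[0]
    res=[np.round(proj(p,x)[0]-uv,1).tolist() for p,uv in obs]
    return x,res
def atz(p,uv,z):
    u=cv2.undistortPoints(np.array([[uv]],float),p["K"],np.array(p["dist_coeffs"],float))[0,0]
    T=p["camera_from_world"];d=T[:3,:3].T@np.array([u[0],u[1],1]);o=-T[:3,:3].T@T[:3,3]
    return o+d*(z-o[2])/d[2]
def standpt(s,pt):
    c,n=np.cos(s[2]),np.sin(s[2]);pt=np.asarray(pt,float)
    return np.array([s[0]+c*pt[0]-n*pt[1],s[1]+n*pt[0]+c*pt[1],pt[2]])
E
python3 - <<'E'
from h import *
S,D=P["scene"],P["side"]
for n,a,b in [("tip",[296.5,175.8],[347.5,193.6]),("mid",[284.6,196.1],[315.4,189.9]),("rear",[263,210.7],[288.8,179.0]),("stand",[279.1,236.9],[304.7,238.9])]:
    print(n,tri([(S,a),(D,b)]))
for a in [[227.0,144.4],[267.5,157.5],[299.6,133.3]]:
    print(a,atz(S,a,.085), [np.round(tri([(S,a),(D,b)])[0],3).tolist()+tri([(S,a),(D,b)])[1] for b in ([386.7,170],[434.5,198.5],[392.4,195.7])])
E
python3 - <<'E'
import cv2
a=cv2.imread('pics/scene0.png')[100:270,190:350];cv2.imwrite('pics/scene0z.png',cv2.resize(a,None,fx=3.5,fy=3.5,interpolation=2)[:595])
a=cv2.imread('pics/side0.png')[140:290,260:460];cv2.imwrite('pics/side0z.png',cv2.resize(a,None,fx=4,fy=4,interpolation=2))
E
```

```text
tip (array([ 0.48396957, -0.08925808,  0.1719504 ]), [[0.1, 0.3], [0.2, -0.3]])
mid (array([ 0.55994896, -0.05895041,  0.17256355]), [[0.0, 0.1], [0.0, -0.0]])
rear (array([ 0.63935993, -0.05812149,  0.17986729]), [[0.1, 0.2], [0.2, -0.2]])
stand (array([ 0.59162478, -0.05870635,  0.0045733 ]), [[-0.0, -0.1], [-0.1, 0.1]])
[227.0, 144.4] [ 0.49493395 -0.41373413  0.085     ] [[0.505, -0.398, 0.093, [0.3, 2.0], [1.4, -1.7]], [0.396, -0.578, -0.083, [-0.2, -1.8], [-1.3, 1.6]], [0.478, -0.441, 0.011, [1.9, 9.1], [6.2, -8.3]]]
[267.5, 157.5] [ 0.43984764 -0.27189601  0.085     ] [[0.462, -0.244, 0.153, [-0.9, -7.3], [-5.6, 6.1]], [0.361, -0.372, 0.013, [-0.9, -11.1], [-9.0, 9.5]], [0.436, -0.277, 0.08, [-0.1, -0.4], [-0.3, 0.3]]]
[299.6, 133.3] [ 0.28304089 -0.28070101  0.085     ] [[0.408, -0.152, 0.239, [0.3, 2.3], [1.7, -2.1]], [0.31, -0.254, 0.125, [-0.2, -1.2], [-1.0, 1.2]], [0.382, -0.172, 0.182, [1.7, 8.8], [6.6, -8.6]]]
```

View pics/scene0z.png

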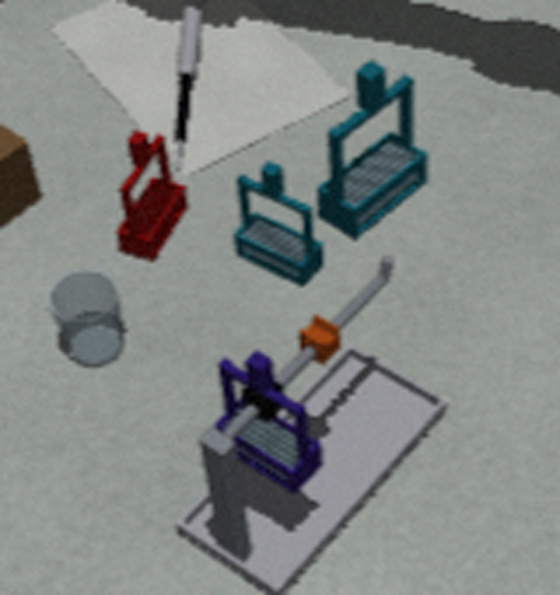

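View pics/side0z.png

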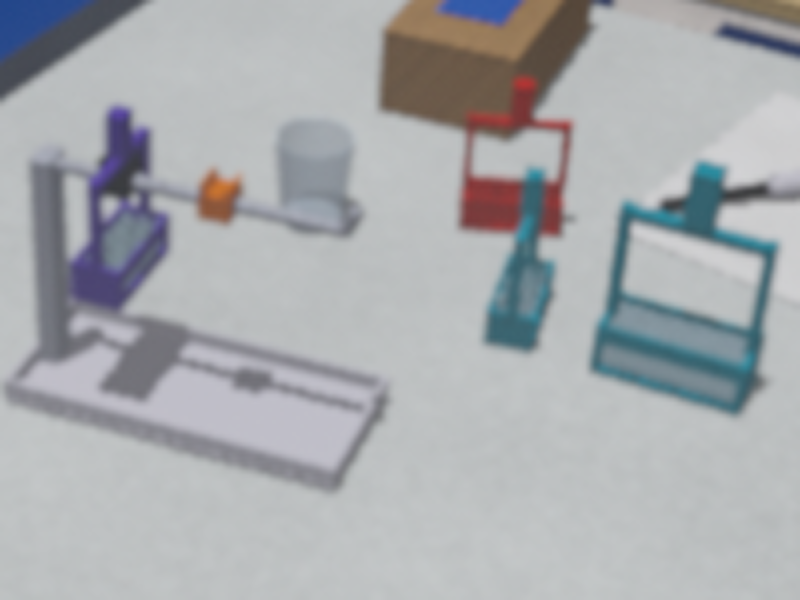

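```bash
cat >> h.py <<'E'
def quat(yaw): # tool down, tool y axis at angle yaw+90deg => tool x along yaw
    c,s=np.cos(yaw),np.sin(yaw)
    return R.from_matrix(np.array([[c,s,0],[s,-c,0],[0,0,-1]])).as_quat()
def snap(name):
    p=bench.camera_params("wrist"); im=bench.read_camera("wrist"); cv2.imwrite(f"pics/{name}.png",im[:,:,::-1]); 
    import pickle; pickle.dump(p,open(f"pics/{name}.pkl","wb")); return p,im
E
python3 - <<'E'
from h import *
from bench import *
p=camera_params("wrist");T=p["camera_from_world"]
Rt=R.from_quat(read_tcp_rot()).as_matrix(); t=read_eef_pos()
print("cam in tool",Rt.T@(-T[:3,:3].T@T[:3,3]-t),"\naxes",Rt.T@T[:3,:3].T)
print(R.from_quat(read_tcp_rot()).as_matrix())
for yaw in np.arange(-3,3.2,.5):
    print(yaw,inverse_kinematics([.5,-.18,.36],quat(yaw)))
E
```

```text
cam in tool [ 0.07208854  0.00052102 -0.12312267] 
axes [[-5.16427489e-04 -9.58518811e-01 -2.85028810e-01]
 [ 9.99999363e-01 -2.09065384e-04 -1.10877934e-03]
 [ 1.00319620e-03 -2.85029202e-01  9.58518309e-01]]
[[ 9.08208586e-01  4.18517817e-01  3.19726700e-05]
 [ 4.18517817e-01 -9.08208587e-01  7.44483601e-06]
 [ 3.21536499e-05  6.61966806e-06 -9.99999999e-01]]
-3.0 [ 0.76547533  0.11235487 -0.53427976  1.71976606  0.05889001  1.32543368
  1.93203189]
-2.5 [ 1.34623254  0.26308802 -1.2396871   1.70005695  0.25418162  1.36095471
  2.27578309]
-2.0 [ 1.34623254  0.26308802 -1.2396871   1.70005695  0.25418162  1.36095471
  2.77578309]
-1.5 [ 0.36977846  0.08405584 -0.10831117  1.737306    0.00936719  1.3207316
 -2.81126773]
-1.0 [ 0.40693307  0.08590869 -0.14787718  1.73560524  0.01304733  1.32103218
 -2.31442811]
-0.5 [ 0.43709502  0.08751168 -0.18003851  1.73422775  0.01615131  1.32129187
 -1.81705404]
0.0 [ 0.46967214  0.08934774 -0.21482317  1.73274472  0.01962893  1.32158944
 -1.3199582 ]
0.5 [ 0.47952287  0.08992521 -0.22535218  1.73229749  0.02070733  1.32168313
 -0.82085139]
1.0 [ 0.54700097  0.09417797 -0.29763036  1.72925325  0.02845463  1.3223757
 -0.32718083]
1.5 [ 0.61452284  0.09900402 -0.37027416  1.72625077  0.03690193  1.32316998
  0.16605672]
2.0 [ 0.67929804  0.10425237 -0.44033826  1.72342422  0.04575807  1.32404711
  0.65907511]
2.5 [ 0.70084065  0.10614907 -0.46373628  1.72249794  0.04888636  1.32436798
  1.15662792]
3.0 [ 0.75090058  0.1108836  -0.51832408  1.72037553  0.05654841  1.32517876
  1.65066321]
```

```bash
python3 - <<'E'
from h import *
from bench import *
for i,pos in enumerate([[.45,-.16,.30],[.56,-.04,.33]]):
    move_ptp(pos,quat(1.7)); p,im=snap(f"w{i}")
    for n in ["basket","basket_bail","first_basket_bail","rod_tip","rod_mid","rear_seat","stand"]:
        print(n,[(d["at"],round(d["confidence"],2)) for d in tip_of("wrist",n)])
print(read_time_s())
E
```

```text
basket [([302.4, 242.1], 0.78), ([207.5, 227.3], 0.64), ([336.2, 327.1], 0.6)]
basket_bail [([339.0, 373.0], 0.98), ([296.5, 275.4], 0.94), ([165.9, 269.7], 0.77)]
first_basket_bail [([622.6, 83.8], 0.78)]
rod_tip [([382.2, 91.0], 0.68)]
rod_mid [([511.4, 86.1], 0.56)]
rear_seat [([620.5, 82.0], 0.96)]
stand [([450.6, 93.6], 0.94), ([300.6, 244.1], 0.65)]
basket [([129.5, 288.8], 0.97), ([255.8, 372.4], 0.97), ([217.5, 302.2], 0.71)]
basket_bail [([197.6, 339.8], 0.74)]
first_basket_bail [([413.5, 218.4], 0.9)]
rod_tip [([217.1, 227.9], 0.63)]
rod_mid [([326.5, 217.9], 0.75)]
rear_seat [([408.6, 218.9], 0.97)]
stand [([340.7, 178.0], 0.64)]
4.4083
```

View pics/w0.png

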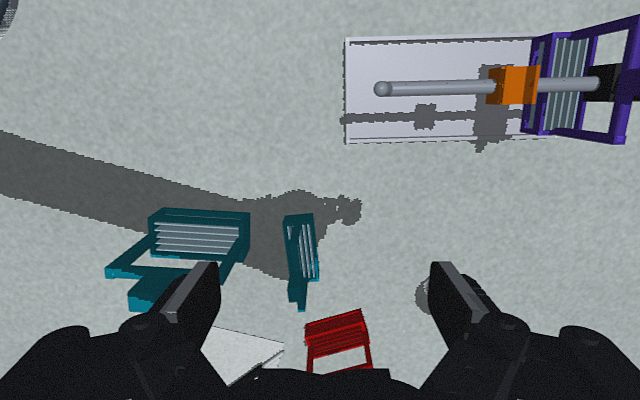

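View pics/w1.png

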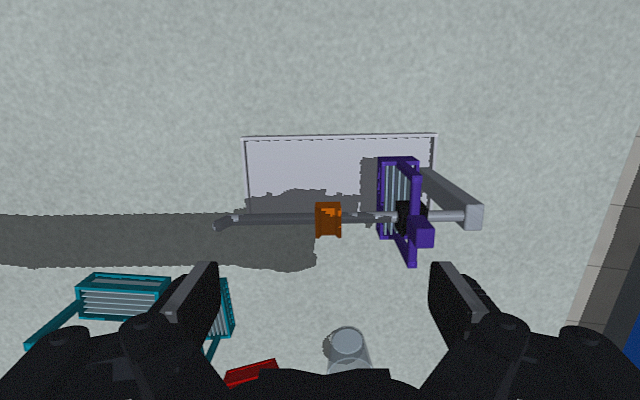

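```bash
python3 - <<'E'
from h import *
from bench import *
move_ptp([.44,-.27,.27],quat(1.7)); p,im=snap("w2")
for n in ["basket","basket_bail"]:
    print(n,[(d["at"],round(d["confidence"],2)) for d in tip_of("wrist",n)])
import pickle
W=[pickle.load(open(f"pics/w{i}.pkl","rb")) for i in range(3)]
S,D=P["scene"],P["side"]
pts={"tip":[-.106,0,.179],"mid":[-.015,0,.170],"rear":[.055,0,.175],"org":[0,0,0],"c1":[-.12,.055,.02],"c2":[-.12,-.055,.02],"c3":[.12,.055,.02]}
obs=[(S,"tip",[296.5,175.8]),(D,"tip",[347.5,193.6]),(W[0],"tip",[382.2,91]),(W[1],"tip",[217.1,227.9]),
(S,"mid",[284.6,196.1]),(D,"mid",[315.4,189.9]),(W[0],"mid",[511.4,86.1]),(W[1],"mid",[326.5,217.9]),
(S,"rear",[263,210.7]),(D,"rear",[288.8,179]),(W[0],"rear",[620.5,82]),(W[1],"rear",[408.6,218.9]),
(S,"org",[279.1,236.9]),(D,"org",[304.7,238.9]),(W[0],"org",[450.6,93.6]),(W[1],"org",[340.7,178]),
(W[0],"c1",[344,38]),(W[1],"c1",[243,137]),(W[1],"c3",[436,133])]
def res(s): return np.concatenate([proj(p,standpt(s,pts[k]))[0]-uv for p,k,uv in obs])
r=least_squares(res,[.59,-.07,.1],loss="soft_l1"); print(r.x); print([(o[1],np.round(v,1).tolist()) for o,v in zip(obs,res(r.x).reshape(-1,2))])
print(read_time_s())
E
```

```text
basket [([352.6, 267.2], 0.95), ([208.4, 149.7], 0.87), ([317.7, 170.6], 0.78)]
basket_bail [([363.6, 309.6], 0.97), ([314.3, 185.6], 0.95), ([160.6, 168.7], 0.69)]
[ 0.5810456  -0.06582955  0.15751377]
[('tip', [3.6, -1.5]), ('tip', [1.8, -0.6]), ('tip', [-2.3, -0.4]), ('tip', [0.5, -1.1]), ('mid', [-3.9, 0.1]), ('mid', [-0.2, -1.5]), ('mid', [0.5, 0.1]), ('mid', [1.2, 2.3]), ('rear', [1.5, 0.7]), ('rear', [1.3, 2.0]), ('rear', [1.0, 0.4]), ('rear', [3.3, 1.1]), ('org', [1.0, -2.6]), ('org', [4.6, 1.3]), ('org', [-1.4, -3.7]), ('org', [-2.7, -1.7]), ('c1', [0.1, 0.4]), ('c1', [-4.1, 1.2]), ('c3', [1.3, -0.4])]
5.6
```

View pics/w2.png

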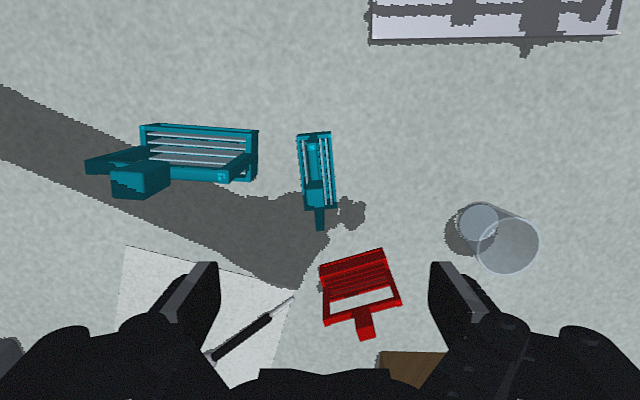

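```bash
cat >> h.py <<'E'
def box(x0,x1,y0,y1,z0,z1): return np.array([[x,y,z] for x in(x0,x1) for y in(y0,y1) for z in(z0,z1)])
BASK=[box(-.018,.018,-.04,.04,0,.03),box(-.004,.004,-.04,-.034,.03,.093),box(-.004,.004,.034,.04,.03,.093),box(-.004,.004,-.04,.04,.085,.093),box(-.007,.007,-.008,.008,.093,.125)]
def render(p,parts,s,z0=0,k=4):
    m=np.zeros((400*k,640*k),np.uint8)
    for b in parts:
        w=np.array([standpt(s,q) for q in b])+[0,0,z0]
        uv=proj(p,w); h=cv2.convexHull(((uv+.5)*k).astype(np.float32))
        cv2.fillConvexPoly(m,np.round(h).astype(np.int32),255)
    return cv2.resize(m,(640,400),interpolation=cv2.INTER_AREA).astype(float)/255
def blob(im,test,seed,dil=0):
    m=test(*[im[...,i].astype(int) for i in range(3)]).astype(np.uint8)
    n,l,st,_=cv2.connectedComponentsWithStats(m)
    i=int(np.round(seed[1]));j=int(np.round(seed[0]))
    w=l[i-6:i+7,j-6:j+7];w=w[w>0];k=np.bincount(w).argmax(); return (l==k).astype(float)
E
python3 - <<'E'
from h import *
import pickle
from scipy.optimize import minimize
W=[pickle.load(open(f"pics/w{i}.pkl","rb")) for i in range(3)]
rd=lambda n: cv2.imread(f"pics/{n}.png")[:,:,::-1]
teal=lambda r,g,b:(g-r>25)&(b-r>25)
views=[(W[0],rd("w0"),(302,242)),(W[2],rd("w2"),(317,190)),(P["scene"],rd("scene0"),(268,174)),(P["side"],rd("side0"),(388,219))]
M=[]
for p,im,sd in views:
    m=blob(im,teal,sd); ys,xs=np.nonzero(m); print(m.sum(),xs.min(),xs.max(),ys.min(),ys.max()); M.append(m)
# fill gaps in slatted floor
def prep(m,sz): return cv2.morphologyEx(m,cv2.MORPH_CLOSE,np.ones((sz,sz)))
for use in [(0,1),(1,),(0,),(2,3),(0,1,2,3)]:
    T=[prep(M[i],7 if i<2 else 3) for i in use]
    def c(s): 
        return sum(np.abs(render(views[i][0],BASK,s)-t).sum()/t.sum() for i,t in zip(use,T))
    best=min((minimize(c,[.436,-.277,y],method="Nelder-Mead",options=dict(initial_simplex=[[.436,-.277,y],[.442,-.277,y],[.436,-.271,y],[.436,-.277,y+.1]],xatol=2e-4,fatol=1e-4)) for y in (0.05,.25)),key=lambda r:r.fun)
    print(use,best.x,best.fun/len(use))
E
```

```text
2164.0 282 318 213 312
2688.0 295 336 131 230
268.0 257 281 146 180
341.0 382 398 182 226
(0, 1) [ 0.43470568 -0.27422505  0.21603214] 0.0398403129361069
(1,) [ 0.43458991 -0.27424648  0.22320006] 0.03358161223100253
(0,) [ 0.43469293 -0.27407361  0.20754482] 0.041964651738407396
(2, 3) [ 0.43621886 -0.27690944  0.25606774] 0.5522548615616863
(0, 1, 2, 3) [ 0.43488902 -0.27481435  0.22694939] 0.3128211817896159
```

```bash
python3 - <<'E'
import cv2
a=cv2.imread('pics/w1.png')[120:280,200:500];cv2.imwrite('pics/w1z.png',cv2.resize(a,None,fx=2.66,fy=2.66,interpolation=2))
a=cv2.imread('pics/w0.png')[20:160,340:640];cv2.imwrite('pics/w0z.png',cv2.resize(a,None,fx=2.66,fy=2.66,interpolation=2))
E
```

```text
(no output)
```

View pics/w1z.png

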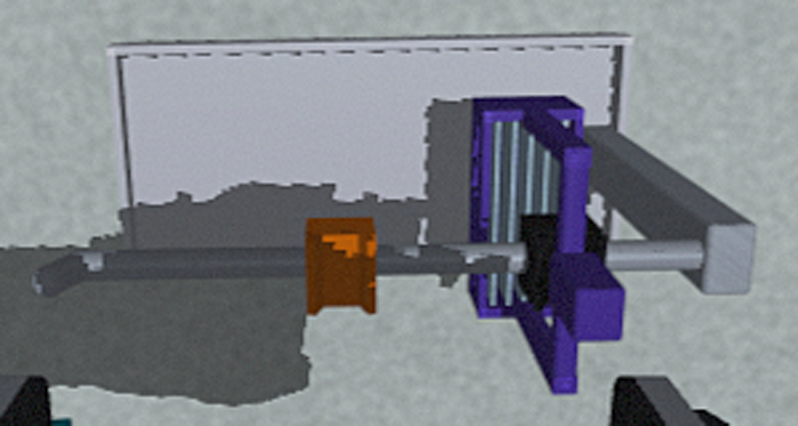

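View pics/w0z.png

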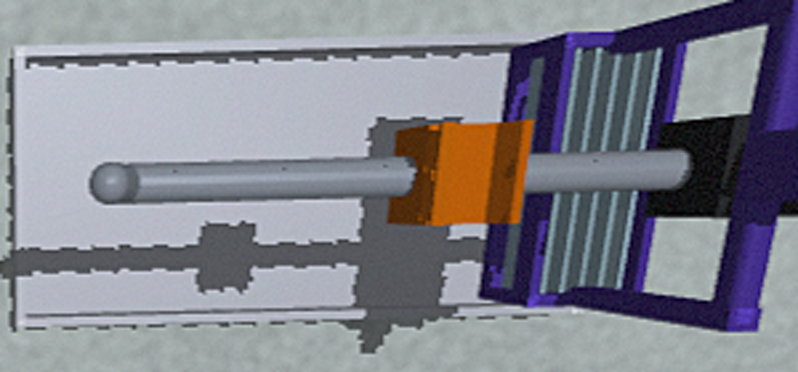

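```bash
python3 - <<'E'
from h import *
import pickle
from scipy.optimize import minimize
W=[pickle.load(open(f"pics/w{i}.pkl","rb")) for i in range(3)]
rd=lambda n: cv2.imread(f"pics/{n}.png")[:,:,::-1]
pur=lambda r,g,b:(b-g>25)&(b-r>10)
im=rd("w1"); m=blob(im,pur,(400,170)); 
mm=pur(*[im[...,i].astype(int) for i in range(3)]).astype(float); mm[:150]=0;mm[275:]=0;mm[:,:360]=0;mm[:,445:]=0
t=cv2.morphologyEx(mm,cv2.MORPH_CLOSE,np.ones((9,9))); print(mm.sum(),t.sum())
c=lambda s:np.abs(render(W[1],BASK,s,.09)-t).sum()/t.sum()
b=minimize(c,[.636,-.058,.157],method="Nelder-Mead",options=dict(initial_simplex=[[.636,-.058,.157],[.642,-.058,.157],[.636,-.052,.157],[.636,-.058,.25]]))
print(b.x,b.fun)
org=lambda r,g,b:(r-b>90)&(r-g>40)
for i in (0,1):
    im=rd(f"w{i}"); m=org(*[im[...,k].astype(int) for k in range(3)]); m[260:]=0; n,l,st,_=cv2.connectedComponentsWithStats(m.astype(np.uint8)); print(st)
E
```

```text
2821.0 3269.0
[ 0.63572454 -0.05706706  0.16102416] 0.4277544850916811
[[     0      0    640    400 254755]
 [   500     65     40     40   1236]
 [   499     82      2      3      5]
 [   497    100      2      3      4]]
[[     0      0    640    400 255818]
 [   316    202     25     15    170]
 [   316    205      1      2      2]
 [   318    205      2      1      2]
 [   330    205      1      1      1]
 [   337    208      1      1      1]
 [   340    219      1      1      1]
 [   338    226      3      2      5]]
```

```bash
python3 - <<'E'
from h import *
import pickle
W=[pickle.load(open(f"pics/w{i}.pkl","rb")) for i in range(3)]
L=[(0,[-.106,0,.179],[382.6,88.8]),(1,[-.106,0,.179],[217,224.5]),(1,[.1,0,.165],[463.2,215.9]),
(0,[-.12,.055,.02],[345.3,37.7]),(0,[-.12,-.055,.02],[346,142]),(1,[-.12,.055,.02],[241.4,137.7]),(1,[.12,.055,.02],[436.8,133.5]),
(1,[.062,0,.125+.09],[434,224]) if 0 else (1,[.048,.0,.09+.125],[411,219]) if 0 else (1,[.055,.04,.183],[413.5,175.5])]
f=lambda s:np.concatenate([proj(W[i],standpt(s,q))[0]-uv for i,q,uv in L])
r=least_squares(f,[.58,-.065,.157],loss="soft_l1");print(r.x);print(np.round(f(r.x).reshape(-1,2),1).tolist())
s=r.x
# 2 mm world offset allowance
# saddle: candidates; block 22x24, floor 175, lips 182; compare projected outlines
for g in (-.03,-.025,-.02,-.015,-.01,-.005,0):
    b0=[proj(W[0],standpt(s,q))[0].round(1).tolist() for q in ([g-.011,.012,.175],[g-.011,-.012,.175],[g+.008,.012,.182],[g+.008,-.012,.182])]
    b1=[proj(W[1],standpt(s,q))[0].round(1).tolist() for q in ([g-.008,.012,.182],[g+.008,.012,.182],[g-.008,-.012,.182])]
    print(g,b0,b1)
E
python3 - <<'E'
import cv2
a=cv2.imread('pics/w0.png')[50:120,480:560];a=cv2.resize(a,None,fx=8,fy=8,interpolation=0);cv2.imwrite('pics/w0s.png',a)
E
```

```text
[ 0.58170047 -0.06561894  0.14773334]
[[-1.6, -0.1], [1.2, 1.0], [-0.8, -0.2], [-0.0, -0.7], [-0.1, 0.9], [-1.6, -0.6], [1.5, -0.1], [4.3, 0.0]]
-0.03 [[479.5, 67.3], [475.8, 105.2], [514.0, 65.7], [509.2, 104.7]] [[299.9, 211.3], [319.7, 211.0], [301.0, 239.0]]
-0.025 [[487.1, 67.1], [483.2, 105.0], [521.8, 65.5], [516.9, 104.5]] [[306.1, 211.2], [326.0, 210.9], [307.0, 238.9]]
-0.02 [[494.7, 67.0], [490.7, 104.8], [529.7, 65.3], [524.5, 104.4]] [[312.3, 211.1], [332.2, 210.8], [313.1, 238.8]]
-0.015 [[502.4, 66.8], [498.1, 104.6], [537.6, 65.1], [532.1, 104.2]] [[318.5, 211.0], [338.4, 210.7], [319.2, 238.7]]
-0.01 [[510.0, 66.6], [505.5, 104.5], [545.4, 65.0], [539.8, 104.0]] [[324.7, 210.9], [344.6, 210.6], [325.2, 238.6]]
-0.005 [[517.6, 66.4], [512.9, 104.3], [553.3, 64.8], [547.4, 103.8]] [[330.9, 210.8], [350.8, 210.5], [331.3, 238.5]]
0 [[525.3, 66.2], [520.4, 104.1], [561.2, 64.6], [555.1, 103.6]] [[337.1, 210.7], [357.0, 210.4], [337.4, 238.4]]
```

View pics/w0s.png

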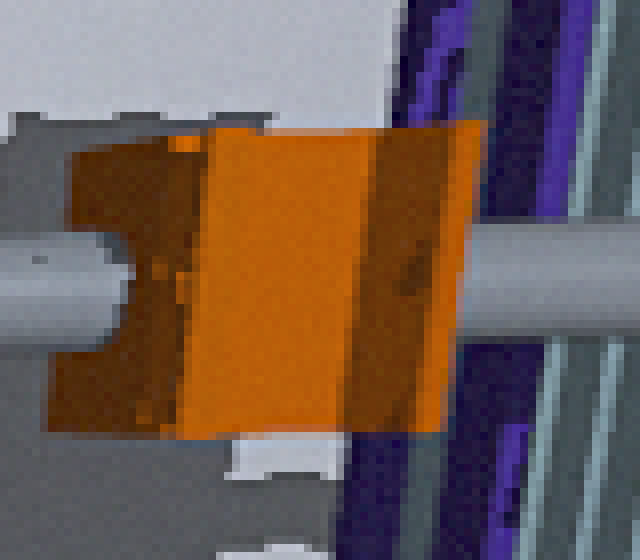

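```bash
python3 - <<'E'
from h import *
from bench import *
b=[.4347,-.2743]; q=quat(.218+np.pi/2)
move_gripper(.045,60)
move_ptp([*b,.20],q); movel([*b,.114],q,speed=.1)
print("pre",read_ft_force(),read_eef_pos())
move_gripper(.0,60); print(read_finger_gap(),read_ft_force(),read_ft_torque())
pause(.2)
movel([*b,.225],q,speed=.12); print(read_ft_force(),read_finger_gap(),read_eef_pos(),read_time_s())
snap("w3"); cv2.imwrite("pics/side3.png",cv2.resize(read_camera("side")[140:290,260:460,::-1],None,fx=4,fy=4))
print([(d["at"],round(d["confidence"],2)) for d in tip_of("side","basket_bail")])
E
```

```text
pre [ 0.6497689  -0.32091574  0.00765934] [ 0.43540589 -0.27463418  0.11473666]
0.013078922675540923 [0.88133699 0.43875615 3.14172774] [-0.01518786 -0.01267493  0.02968575]
[-0.31214127  0.74341108 -0.86171127] 0.012843405476912588 [ 0.43386834 -0.27389962  0.22390259] 9.125
[([434.1, 199.1], 0.82)]
```

View pics/w3.png

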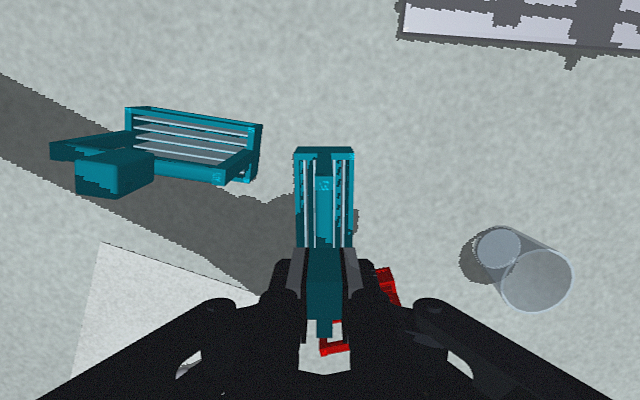

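View pics/side3.png

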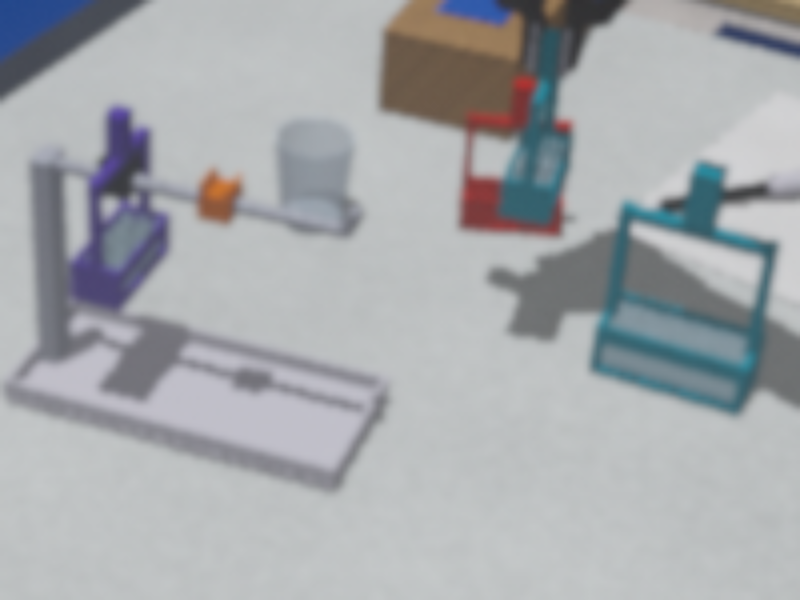

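```bash
cat >> h.py <<'E'
ST=np.array([.5815,-.0657,.153]); Q=quat(.153+np.pi/2); UX=np.array([np.cos(.153),np.sin(.153),0])
def sp(x,z,y=0): return standpt(ST,[x,y,z])
def insx(p):
    d=np.asarray(p)-[ST[0],ST[1],0]; return d@UX, -d[0]*UX[1]+d[1]*UX[0], p[2]
E
python3 - <<'E'
from h import *
from bench import *
movel(sp(-.172,.2225),Q,speed=.13)
pause(.15)
print(insx(read_eef_pos()),R.from_quat(read_tcp_rot()).as_matrix()[:,1],read_ft_force(),read_time_s())
snap("w4"); im=read_camera("side"); cv2.imwrite("pics/side4.png",cv2.resize(im[140:290,260:460,::-1],None,fx=4,fy=4))
im=read_camera("scene"); cv2.imwrite("pics/scene4.png",cv2.resize(im[100:270,190:350,::-1],None,fx=3.5,fy=3.5))
for c in("side","scene"):
    for n in ("basket_bail","basket"): print(c,n,[(d["at"],round(d["confidence"],2)) for d in tip_of(c,n)])
E
```

```text
(np.float64(-0.17205882105117037), np.float64(-0.0006395388131844627), np.float64(0.2224550951184347)) [ 9.88522311e-01  1.51074950e-01 -1.45306528e-05] [-0.30541886 -0.28347555 -0.93519827] 10.9917
side basket_bail [([386.0, 169.9], 0.96), ([374.2, 195.4], 0.8), ([433.8, 199.3], 0.73)]
side basket [([431.4, 234.1], 0.96), ([371.1, 220.0], 0.81), ([287.8, 183.7], 0.69), ([315.4, 190.0], 0.67), ([383.5, 194.1], 0.57)]
scene basket_bail [([296.2, 135.7], 0.94), ([311.0, 157.4], 0.78), ([230.4, 147.9], 0.68)]
scene basket [([294.4, 148.9], 0.9), ([233.8, 165.0], 0.79), ([310.5, 175.1], 0.67)]
```

View pics/w4.png

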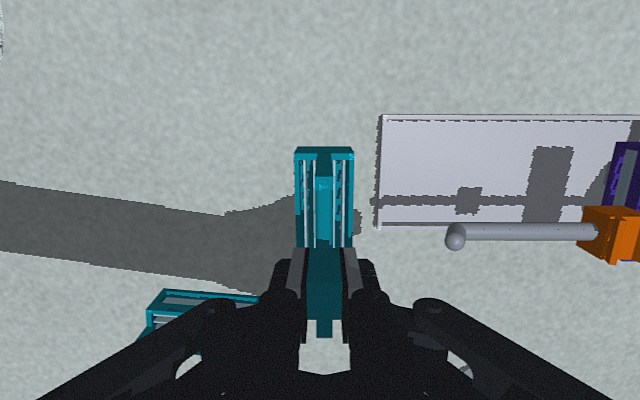

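View pics/side4.png

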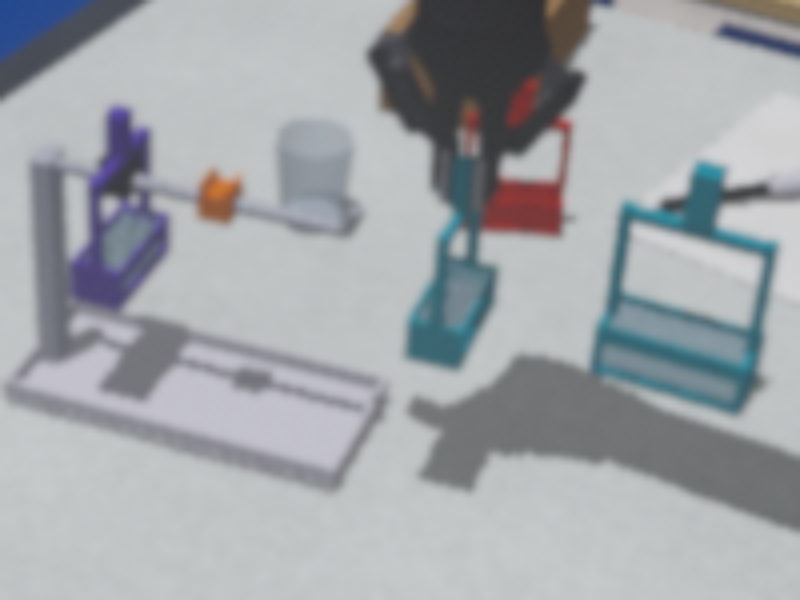

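```bash
python3 - <<'E'
from h import *
import pickle
p=pickle.load(open("pics/w4.pkl","rb"))
print("tip",proj(p,sp(-.106,.179)),"seen ~455,237")
print("saddlefront",proj(p,[sp(-.0147-.011,.175,y) for y in(.012,-.012)]), "traycorner",proj(p,[sp(-.12,.02,.055),sp(-.12,.02,-.055)]))
c=[-.17206,-.0006]
for dz in(-.003,0,.003):
    z=.2225-.1145+dz
    print(dz,proj(p,[sp(c[0]+a,z+h,c[1]+.04) for h in (.03,0) for a in(-.018,.018)]).round(1).tolist())
a=cv2.imread("pics/w4.png")
cv2.imwrite("pics/w4a.png",cv2.resize(a[130:270,280:380],None,fx=4,fy=4,interpolation=0)); cv2.imwrite("pics/w4b.png",cv2.resize(a[100:280,430:640],None,fx=3.3,fy=3.3,interpolation=0))
E
```

```text
tip [[454.47777881 242.45908393]] seen ~455,237
saddlefront [[611.70525088 217.30028143]
 [601.30945524 260.22266533]] traycorner [[382.37681735 115.43733341]
 [377.34139999 230.35364263]]
-0.003 [[294.2, 152.4], [354.6, 152.3], [297.8, 145.7], [350.9, 145.6]]
0 [[293.8, 153.1], [355.0, 153.0], [297.5, 146.3], [351.2, 146.2]]
0.003 [[293.4, 153.9], [355.4, 153.8], [297.2, 146.9], [351.6, 146.8]]
```

View pics/w4a.png

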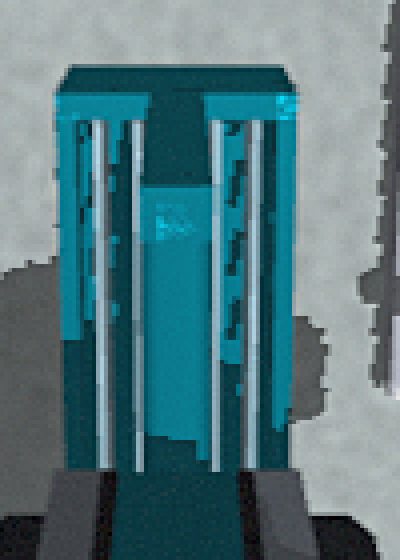

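View pics/w4b.png

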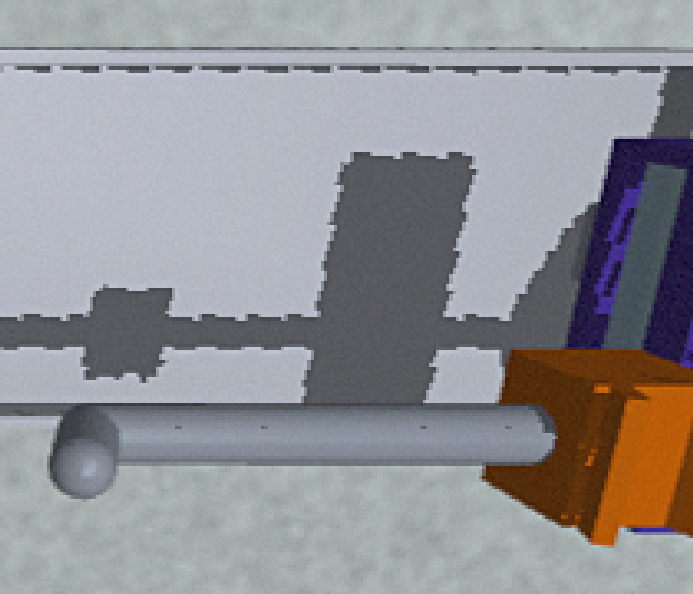

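```bash
cat > g.py <<'E'
from h import *
from bench import *
def F(n=3):
    v=[]
    for _ in range(n): v.append(read_ft_force())
    f=np.mean(v,0); return np.array([f@UX, -f[0]*UX[1]+f[1]*UX[0], f[2]])
def st(tag=""): print(tag,np.round(np.array(insx(read_eef_pos()))*1000,2),F().round(2),round(read_time_s(),2))
E
python3 - <<'E'
from g import *
movel(sp(-.065,.2225),Q,speed=.1); pause(.1); st("in")
movel(sp(-.065,.2030),Q,speed=.06); pause(.1); st("down")
f0=F()
z=.2030
while z>.1975:
    z-=.0004; movel(sp(-.065,z),Q,speed=.01); d=F()-f0
    if abs(d).max()>1.5:
        pause(.05); 
        if abs(F()-f0).max()>1.5: break
st("end"); print(z,f0,read_ft_torque())
snap("w5"); cv2.imwrite("pics/side5.png",cv2.resize(read_camera("side")[140:290,260:460,::-1],None,fx=4,fy=4))
E
```

```text
in [-6.5670e+01 -1.8000e-01  2.2243e+02] [ 0.35  0.47 -1.31] 12.66
down [-6.4800e+01  1.0000e-02  2.0308e+02] [ 0.42  0.37 -0.49] 13.23
end [-6.4930e+01 -3.0000e-02  1.9969e+02] [-1.57  0.53  1.45] 15.53
0.1993999999999999 [ 0.42404036  0.37073391 -0.48899824] [ 0.00355828  0.18003131 -0.00533729]
```

View pics/w5.png

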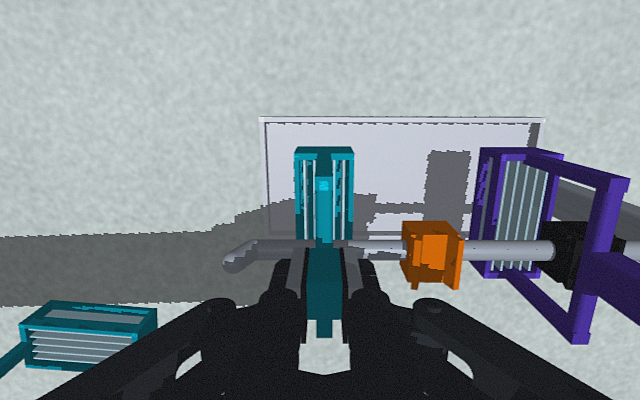

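View pics/side5.png

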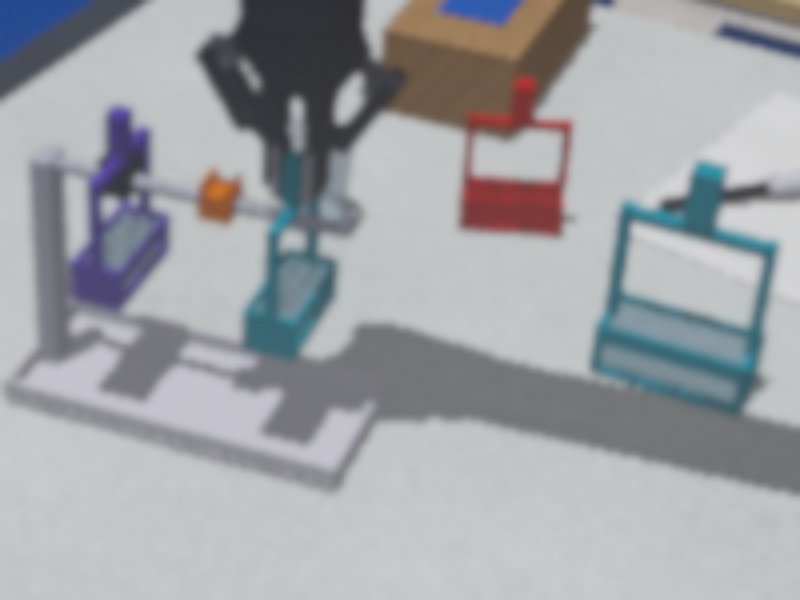

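```bash
python3 - <<'E'
from g import *
z=.2006
movel(sp(-.065,z),Q,speed=.01); pause(.1); f0=F(); st("up")
movel(sp(-.042,z),Q,speed=.025); pause(.05); st("slid")
f0=F(6); x=-.042; hit=False
while x<-.016:
    x+=.0004; movel(sp(x,z),Q,speed=.012); d=F()-f0
    if abs(d[0])>3:
        print("hit?",x,d.round(2)); pause(.08); d=F()-f0; print(d.round(2))
        if abs(d[0])>2.5: hit=True;break
st("end"); print(hit,x)
E
```

```text
up [-6.5190e+01  2.0000e-02  2.0029e+02] [ 0.37 -0.88 -1.31] 16.0
slid [-4.2200e+01 -3.0000e-02  2.0057e+02] [-0.41 -0.92 -1.82] 17.12
hit? -0.03800000000000003 [-4.55  1.42  3.14]
[-4.45  1.5   3.93]
end [-3.8730e+01 -6.0000e-02  2.0046e+02] [-4.86  0.58  2.1 ] 19.7
True -0.03800000000000003
```

```bash
python3 - <<'E'
from g import *
movel(sp(-.041,.2006),Q,speed=.02)
z=.2021
movel(sp(-.041,z),Q,speed=.01); pause(.15); st("up")
f0=F(6); x=-.041; hit=False
while x<-.016:
    x+=.0005; movel(sp(x,z),Q,speed=.015); d=F()-f0
    if abs(d[0])>2.5:
        pause(.08); d=F()-f0; print("hit?",x,d.round(2),insx(read_eef_pos()))
        if abs(d[0])>2.5: hit=True;break
st("end"); print(hit,x)
snap("w6"); cv2.imwrite("pics/side6.png",cv2.resize(read_camera("side")[140:290,260:460,::-1],None,fx=4,fy=4))
E
```

```text
up [-4.0920e+01  2.0000e-02  2.0209e+02] [ 0.05 -0.11 -1.03] 20.45
hit? -0.03149999999999999 [-4.36 -0.94  1.65] (np.float64(-0.032319595904403475), np.float64(-6.484855378554883e-05), np.float64(0.20193566664629484))
end [-3.2320e+01 -6.0000e-02  2.0194e+02] [-4.31 -1.05  0.61] 25.28
True -0.03149999999999999
```

View pics/w6.png

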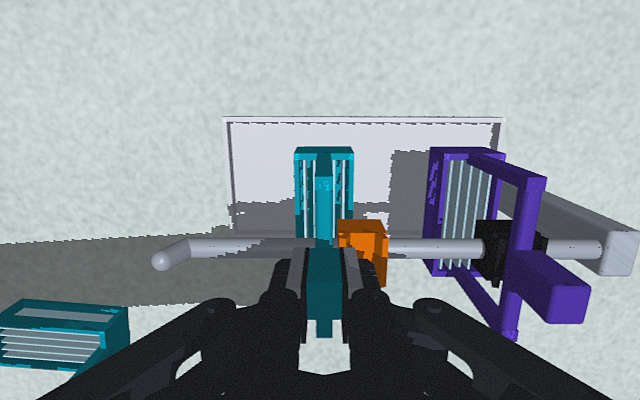

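View pics/side6.png

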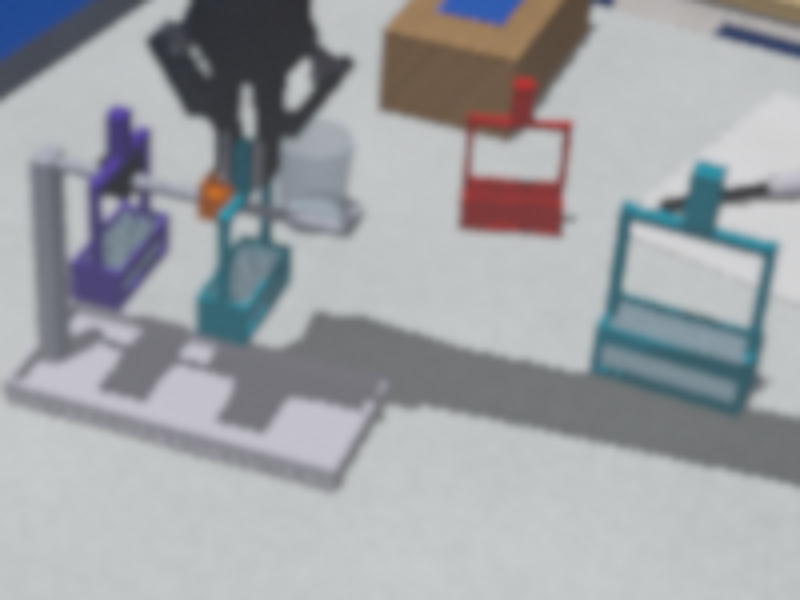

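```bash
python3 - <<'E'
from h import *
import pickle
p=pickle.load(open("pics/w6.pkl","rb"))
for g in(-.0193,-.0173,-.0147): print(g,proj(p,[sp(g-.011,.175,.012),sp(g+.011,.182,.012),sp(g+.011,.182,-.012),sp(g+.008,.182,.012)]).round(1).tolist())
print("tip",proj(p,sp(-.106,.179)),"tray",proj(p,[sp(-.12,.02,.055),sp(.12,.02,.055)]).round(1).tolist(),"rearseat lip",proj(p,[sp(.044,.175,.012)]).round(1).tolist())
a=cv2.imread("pics/w6.png")
cv2.imwrite("pics/w6a.png",cv2.resize(a[200:300,290:400],None,fx=5.5,fy=5.5,interpolation=0))
E
```

```text
-0.0193 [[329.2, 233.9], [379.9, 239.9], [377.6, 288.8], [373.0, 239.8]]
-0.0173 [[333.6, 233.9], [384.5, 239.9], [381.9, 288.8], [377.6, 239.8]]
-0.0147 [[339.3, 233.9], [390.4, 239.9], [387.7, 288.8], [383.6, 239.9]]
tip [[162.51294813 261.75555738]] tray [[220.5, 117.6], [506.2, 117.4]] rearseat lip [[492.7, 233.9]]
```

View pics/w6a.png

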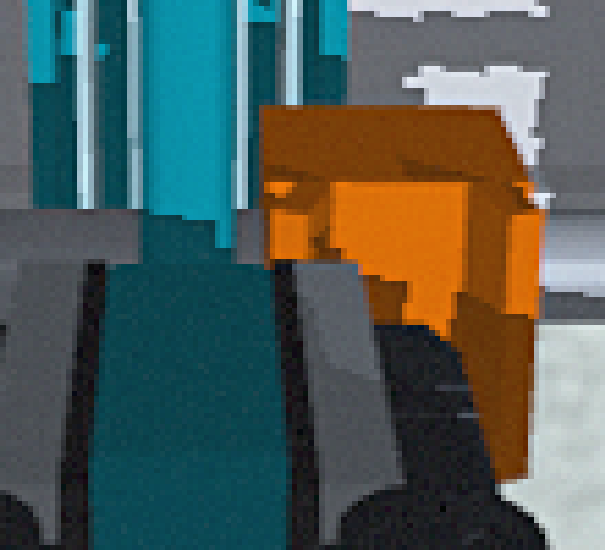

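```bash
python3 - <<'E'
from g import *
movel(sp(-.050,.2021),Q,speed=.04)
movel(sp(-.050,.1997),Q,speed=.01); pause(.1); st("touch")
move_gripper(.020,60); st("open")
movel(sp(-.050,.2087),Q,speed=.04); pause(.05)
move_gripper(0,60); pause(.1); st("grip"); print(read_finger_gap())
snap("w7"); cv2.imwrite("pics/side7.png",cv2.resize(read_camera("side")[140:290,260:460,::-1],None,fx=4,fy=4))
E
```

```text
touch [-4.9670e+01  2.0000e-02  1.9979e+02] [ 0.98 -0.33 -1.59] 26.48
open [-49.98  -0.   199.78] [-0.13 -0.5  -0.43] 26.73
grip [-4.9790e+01 -5.0000e-02  2.0897e+02] [-1.14  0.02  1.75] 27.47
0.012526872144627438
```

View pics/w7.png

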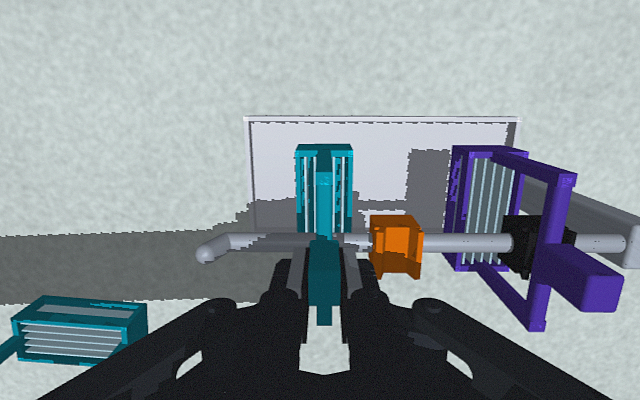

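View pics/side7.png

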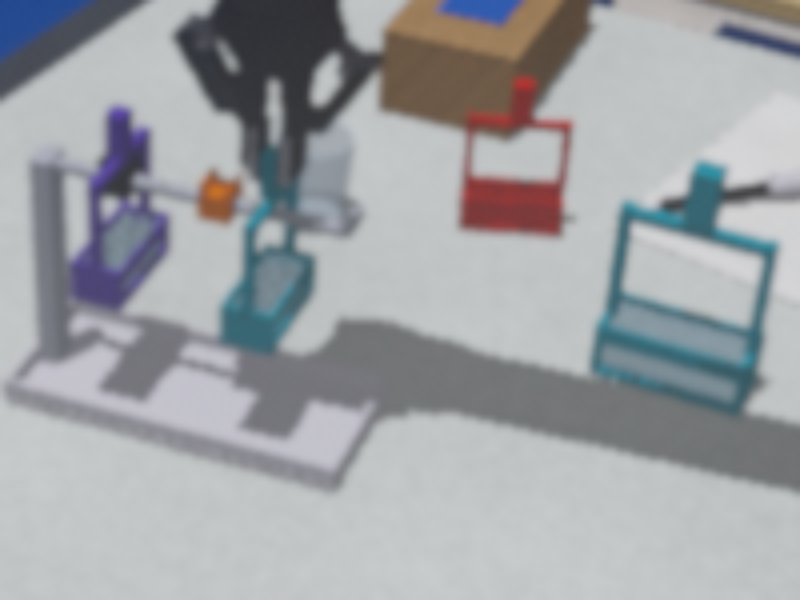

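```bash
python3 - <<'E'
from g import *
z=.2099
movel(sp(-.050,z),Q,speed=.01); movel(sp(-.036,z),Q,speed=.03);pause(.1); st("up")
f0=F(6); x=-.036; hit=False
while x<-.018:
    x+=.0005; movel(sp(x,z),Q,speed=.02); d=F(2)-f0
    if abs(d[0])>3:
        pause(.06); d=F()-f0; print("hit?",x,d.round(2),insx(read_eef_pos()))
        if abs(d[0])>3: hit=True;break
st("end"); print(hit,x,read_ft_torque())
snap("w8"); a=cv2.imread("pics/w8.png"); cv2.imwrite("pics/w8a.png",cv2.resize(a[190:300,270:400],None,fx=5,fy=5,interpolation=0))
E
```

```text
up [-3.6150e+01  1.0000e-02  2.0984e+02] [-0.53  0.64 -1.04] 28.55
hit? -0.030999999999999993 [-4.97 -0.91  4.07] (np.float64(-0.03219905676586605), np.float64(-2.5264526634556812e-05), np.float64(0.20970896884835066))
end [-3.2200e+01 -3.0000e-02  2.0971e+02] [-5.5  -0.27  3.03] 31.11
True -0.030999999999999993 [-0.1087905   1.20460466  0.00660943]
```

View pics/w8a.png

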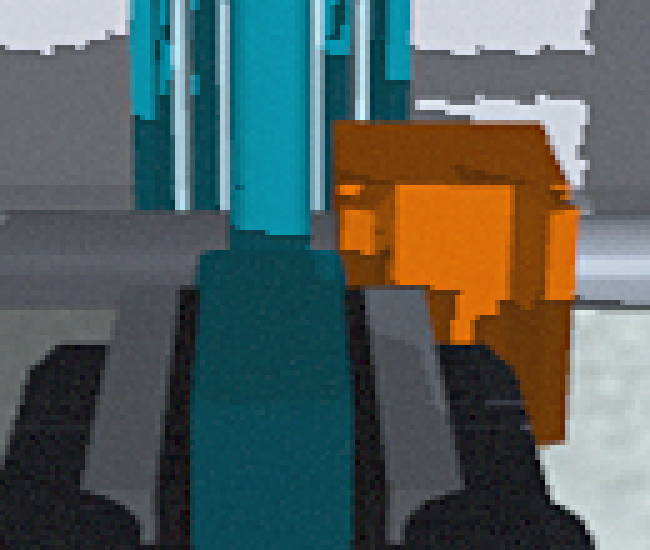

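```bash
python3 - <<'E'
from g import *
movel(sp(-.036,.2100),Q,speed=.03)
movel(sp(-.036,.2265),Q,speed=.06)
movel(sp(-.015,.2265),Q,speed=.05); pause(.1); st("over")
p,_=snap("w9"); 
movel(sp(-.015,.2190),Q,speed=.04); pause(.1); st("mouth"); f0=F(4)
snap("w10")
for n in ("w9","w10"):
    a=cv2.imread(f"pics/{n}.png"); cv2.imwrite(f"pics/{n}a.png",cv2.resize(a[190:300,270:400],None,fx=5,fy=5,interpolation=0))
E
```

```text
over [-1.5240e+01  4.0000e-02  2.2627e+02] [-0.25  0.89 -0.56] 32.57
mouth [-15.09   0.   218.9 ] [-0.03  0.58 -2.32] 33.06
```

View pics/w10a.png

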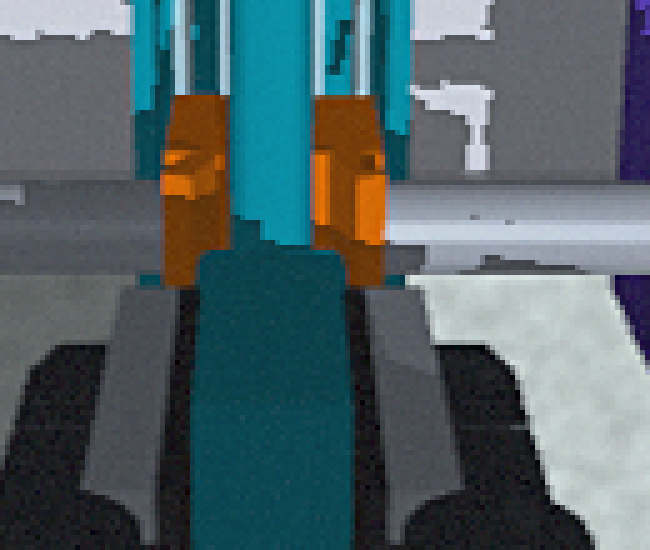

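```bash
python3 - <<'E'
from g import *
x=-.0148; f0=F(4); z=.2190
movel(sp(x,.2152),Q,speed=.02); pause(.08); st("near"); print((F()-f0).round(2))
f0=F(4); z=.2152
while z>.2120:
    z-=.0004; movel(sp(x,z),Q,speed=.015); d=F(2)-f0
    if abs(d).max()>2.5:
        pause(.06); d=F()-f0; print(z,d.round(2))
        if abs(d).max()>2.5: break
st("end")
snap("w11"); a=cv2.imread("pics/w11.png"); cv2.imwrite("pics/w11a.png",cv2.resize(a[190:300,270:400],None,fx=5,fy=5,interpolation=0))
cv2.imwrite("pics/side11.png",cv2.resize(read_camera("side")[140:290,260:460,::-1],None,fx=4,fy=4))
E
```

```text
near [-1.4820e+01  2.0000e-02  2.1515e+02] [ 0.06  0.35 -1.15] 33.53
[-0.83  0.77  1.34]
0.21359999999999996 [-1.46 -0.06  4.99]
end [-1.4700e+01  2.0000e-02  2.1411e+02] [-1.4   0.29  3.84] 34.59
```

View pics/w11a.png

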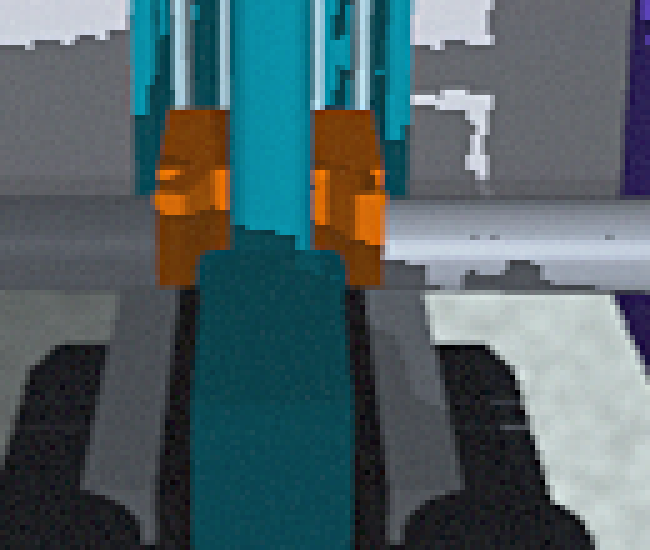

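View pics/side11.png

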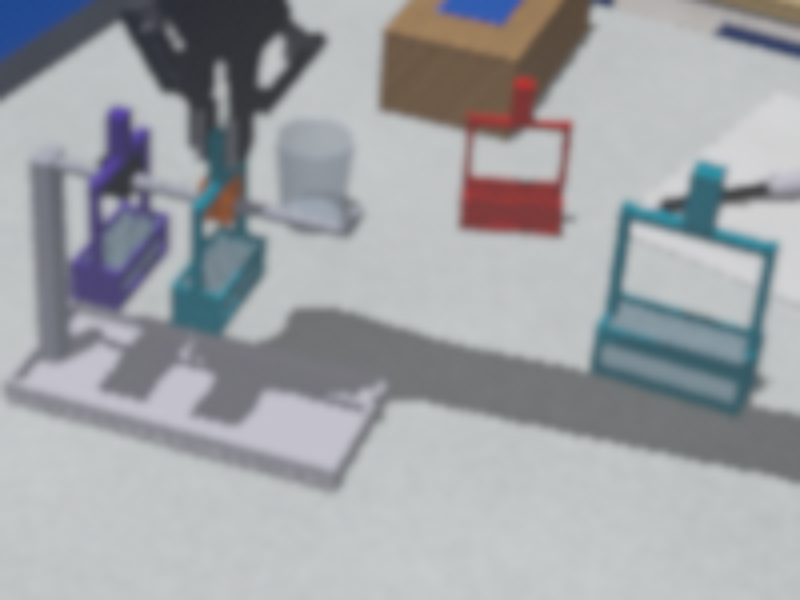

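```bash
python3 - <<'E'
from g import *
movel(sp(-.0148,.2140),Q,speed=.01); pause(.05)
move_gripper(.034,40); pause(.15); st("open")
movel(sp(-.0148,.30),Q,speed=.1); pause(.1); st("up")
p,_=snap("w12")
movel(sp(-.02,.34,.10),Q,speed=.15); pause(.2); snap("w13"); st("away")
a=cv2.imread("pics/w12.png"); cv2.imwrite("pics/w12a.png",cv2.resize(a[150:300,200:450],None,fx=3,fy=3,interpolation=0))
cv2.imwrite("pics/side12.png",cv2.resize(read_camera("side")[140:290,260:460,::-1],None,fx=4,fy=4))
for c,n in(("wrist","basket_bail"),("wrist","first_basket_bail")): print(c,n,[(d["at"],round(d["confidence"],2)) for d in tip_of(c,n)])
p=pickle=__import__("pickle").load(open("pics/w13.pkl","rb"))
print("pred home",proj(p,[sp(-.0147,.175),sp(.055,.175)]))
E
```

```text
open [-1.4800e+01  2.0000e-02  2.1384e+02] [-0.48  0.59  0.14] 35.48
up [-1.5460e+01  5.0000e-02  2.9885e+02] [-0.48 -0.14 -0.24] 36.59
away [-20.2   98.73 339.42] [-0.13  0.86 -0.49] 37.76
wrist basket_bail [([329.9, 291.2], 0.82)]
wrist first_basket_bail [([405.7, 291.2], 0.79)]
pred home [[330.97375687 290.54459106]
 [407.11257527 290.3967779 ]]
```

View pics/w12a.png

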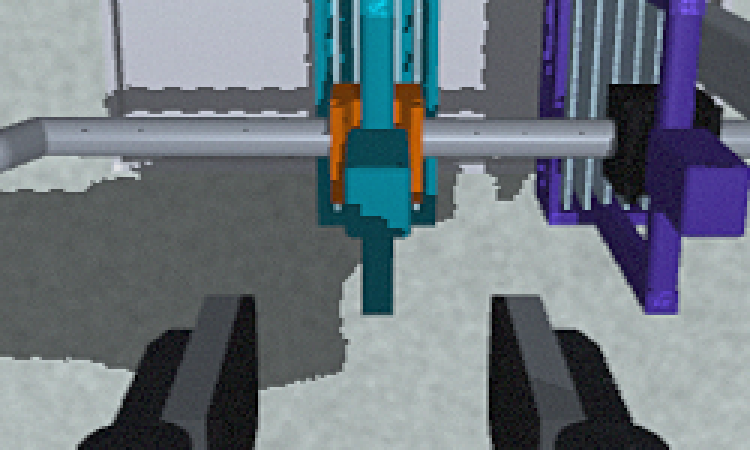

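View pics/w13.png

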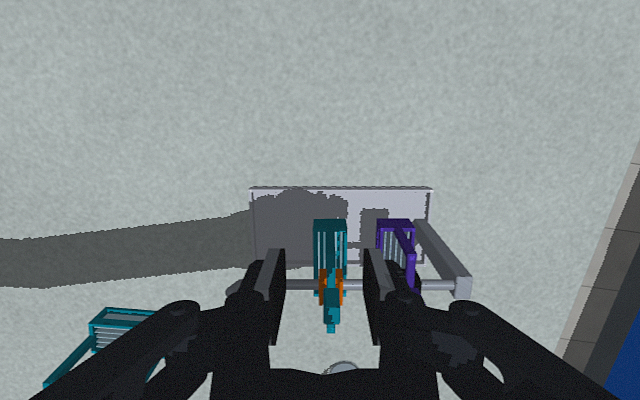

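View pics/side12.png

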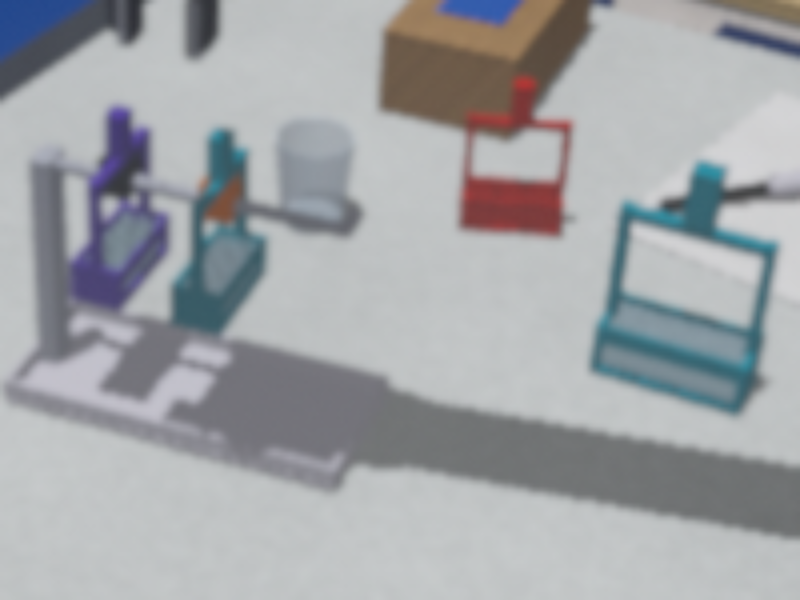

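Both pictures show the teal bar between the orange lips and parallel to the groove. The network puts the bail at (330,291), against (331,290.5) predicted for home. The purple basket has not moved, and the gripper is clear.

```bash
python3 -c "
from bench import *
print(read_time_s(),sign_off())"
```

```text
the job is handed in; nothing more can be done
37.9083 None
```

The teal slide basket now hangs on the rod in front of the purple one, with its crossbar in the orange saddle's groove, and I've handed the job in at 37.9 s.

**What I did:** I gripped the tab, passed the rod tip through the bail and touched down lightly on the rod. I then slid in until the basket met the saddle, backed off, lifted over the lip, lowered into the groove and let go.

**Last checks:**
- **Seating:** The bar met the groove floor at about 175.1 mm, against 175 mm expected. The pictures show it centred between the lips, level and square to within what I can see.
- **Position:** The network found the teal bail within about 1.2 px and the purple bail within about 1.6 px of their predicted positions.
- **Surroundings:** The purple basket looks undisturbed, the other things near the stand stayed put in the side view, and the gripper is clear of everything.
- **Force:** The highest I read against the stand was about 6 N.

**What went differently:**
- **Extra contact:** The first slide stopped about 6 mm early. A fingertip had touched the saddle's lip at about 5 N. I rested the basket on the bare rod, regripped the tab 9 mm higher and slid in again.
- **What butted the saddle:** The final contact was probably the tab's lower part against the lip, not the crossbar against the end face, since the pictures showed about 2 mm between those two. I placed the groove from the pictures together with that contact, and the clean drop into it confirmed the position.

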